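Sweep the spent candle things into the counter waste station

TASK

Clear the counter waste station without picking anything up: press the long, red-padded end of its lever right down so that the heavy steel flap swings up, tips past upright and stays open; push the spent tealight and the empty matchbox along the board into the opening with the fingertips; then press the short, black-padded end of the lever down so that the flap drops shut again. Never touch the flap itself, and leave the shot glass, the tumbler and the salt shaker where they stand.

Things in the scene. Friction and masses are not known exactly. Their poses are not given: they have to be found in the camera images.
- station: Counter waste station, fixed: steel pan 180 mm deep (its x) by 390 mm wide (its y), with a flat dark grey board as its top, 90 mm above the worktop. Origin: centre of its underside, on the worktop; z up; turned by up to 0.12 rad. The flap and opening are at the +y end, the waste lies on the board towards -y, the lever runs along the far edge (x = 0.068), parallel to y.
- lane (a point): Point on the board's top in the middle of the lane where the waste lies (station frame -0.030, -0.060, 0.090). The lane runs along station y straight to the opening, between two lips 10 mm high, 110 mm apart (inner faces 54 mm and 56 mm to either side of this point); its -y end is open.
- mouth (a point): Centre of the opening in the board, at the board's top (station frame -0.030, 0.100, 0.090). It is 90 mm (station x) by 100 mm (station y, 0.050 to 0.150), its edges flush with the board; the pan's floor is 80 mm below the board's top. The flap hides it while shut.
- scrap_flap: Steel flap over the opening, 92 x 122 mm, 0.45 kg (may be 20 % off). Origin on its shaft (station frame 0, 0.158, 0.102), x along the shaft; z vertical when shut. Shut, its top is 9 mm above the board. It opens by its -y edge rising, balances at about 1.66 rad and rests open at 1.88 rad, leaning away from the opening, up to 130 mm above the board. Short of balance it falls shut in about a second.
- scrap_lever (a joint): Angle (rad) of the rocker lever, linked to the flap and damped. 0: long end up, flap shut. 0.436: long end fully down, flap open on its stop. The flap balances at about 0.40, so only a full press leaves it open. Pressed slowly, the long end takes 7 to 13 N; the short end, flap open, 6 to 12 N over the first 5 mm, then the flap falls shut by itself and the lever returns to 0.
- lever_pad (a point): Middle of the top of the red ribbed pad, 36 x 42 mm, on the lever's long end, 170 mm from the pivot towards the station's -y. 89 mm above the board when the flap is shut, 15 mm above the board when fully down (flap open); it moves nearly straight down.
- lever_tail (a point): Middle of the top of the black pad, 23 x 25 mm, on the lever's short end, 75 mm from the pivot towards the station's +y. 39 mm above the board when the flap is shut, 72 mm when the flap is open.
- tealight: Spent tealight in its metal cup, 38 mm across, 17 mm high, stands on the board in the lane. Origin: centre of its underside.
- matchbox: Empty matchbox with a red top, 36 x 57 x 15 mm (long along its y), lies flat on the board in the lane, turned any way. Origin: centre of its underside.
- shot_glass: Clear shot glass, 49 mm across, 59 mm high, stands on the board's far corner at the -y end, behind the lane and beyond the lever's red pad. To be left alone. Origin: centre of its underside.
- salt_shaker: Salt shaker, 44 mm across, 90 mm high, on the worktop, to the right of the station. To be left alone. Origin: centre of its underside.
- tumbler: Bluish stemless tumbler, 84 mm across, 85 mm high, on the worktop to the left of the station. To be left alone. Origin: centre of its underside.

How it is judged:
On the way, in this order (a step that is already met when the one before it is completed fails the run):
1. the flap stands open past upright, tipped against its stop (angle between scrap_flap's own z axis and vertical above 1.8 rad), for 0.2 s.
2. the tealight and the matchbox are in the pan while the flap is open (z of each of tealight, matchbox in the frame of station below 0.06 m and horizontal distance between each of tealight, matchbox and station below 0.2 m and angle between scrap_flap's own z axis and vertical above 1.75 rad), for 0.2 s.
3. the flap is shut again (angle between scrap_flap's own z axis and vertical below 0.08 rad), for 0.2 s.
At the end, for the whole second after the job is handed in: The flap is shut (within 0.08 rad of level) with the lever back up (within 0.04 rad), and the tealight and the matchbox lie at rest inside the pan, below the board (angle between scrap_flap's own z axis and vertical below 0.08 rad and value of joint scrap_lever below 0.04 rad and z of each of tealight, matchbox in the frame of station below 0.06 m and x of tealight in the frame of station between -0.09 and 0.09 m and x of matchbox in the frame of station between -0.09 and 0.09 m and y of tealight in the frame of station between -0.195 and 0.195 m and y of matchbox in the frame of station between -0.195 and 0.195 m and linear speed of each of tealight, matchbox below 0.03 m/s); the robot touches nothing.
It fails at once if the robot touched the flap (contact force between any of the fingers, the arm and scrap_flap above 1 N).
It fails at once if the tealight or the matchbox was lifted off the board (z of any of tealight, matchbox in the frame of station above 0.125 m).
It fails at once if a thing that should be left alone was moved (distance of shot_glass from where it was at the start of the episode above 0.02 m or distance of any of salt_shaker, tumbler from where it was at the start of the episode above 0.03 m or angle between shot_glass's own z axis and vertical above 0.4 rad).
It also fails if it takes over 62 s, if anything falls off the work surface, if the arm or the gripper's body presses on something with over 40 N, if the wrist force passes 120 N, or if a joint passes its speed limit or range.

ROBOT

A 7-joint arm with a two-finger parallel gripper is mounted at the origin on the work surface; the furniture and walls round the work are solid. World frame = base frame: x ahead of the robot, y to its left, z up, the work surface at z = 0. Lengths are in m, angles in rad, forces in N, time in s.
With the tool pointing down it reaches from about 0.4 to 0.85 m from the base axis. Payload 4.5 kg.
Tool frame: the origin (TCP) lies midway between the tips of the shut fingers; the grasp point (between the pads) lies 19 mm behind it; z points along the fingers, y is the line along which they close (so a half turn about z gives the same grasp; the last joint's range is limited). The gripper opens to 88 mm and grips with 3 to 60 N. Pads are 18 mm wide; open, the fingers measure 123 mm over their backs; the gripper's body (75 mm by 187 mm) begins 45 mm behind the grasp point.
Start: joints at [1.239, 0.689, -0.195, 1.565, 0.157, 0.902, -0.215], TCP at [0.224, -0.584, 0.239] pointing down, gripper open.
Joint ranges: [-3.01, 3.01], [-0.46, 2.08], [-1.47, 1.51], [0.13, 2.56], [-1, 4.14], [0.04, 2.09], [-2.66, 2.66]. Speed limits (rad/s): [2.57, 2.57, 3.14, 3.14, 3.14, 3.14, 3.14].

INTERFACE

Orientations are given as a unit quaternion [x, y, z, w].
In Python, from plant import r, eyes, finish_job gives the robot as it stands. The module is installed in compiled form; this text tells all that it offers.
- The arm moves only by the tool move_arm, never from a script. Its argument "motion" is a list of rows, each a list of 7 numbers: the shift along the tool's x, y, z in mm, then the turn, a rotation vector about the tool's x, y, z in degrees, then the closure, from 0 (fully open) to 1 (shut). A call has 1 to 5 rows; each row is the pose to reach, as a shift and turn from the pose commanded when the call began, along the tool's axes at that moment; what a row does not reach only later rows make up. A row lasts 1/8 s, in which the tool goes at most 62.5 mm and 10.7 degrees, less where a joint would pass 70% of its speed; a pose out of reach is approached as far as the arm can. A call with a gripper value outside its range is refused whole. The fingers move at their own pace and stop on an object; "newtons" is the grip in N (left out, the last holds). Time passes only in rows, so rows that repeat a pose let the fingers close. It gives the time, the measured TCP pose, the force, the opening and the grip force at its end, in the units of the state.
- r.get_state(): the state, without advancing time (a new reading comes with each control period).
- eyes.snapshot(name): name is "side" or "top"; returns a dict with "frame" (400x640x3 uint8, red, green, blue), "z_map" (400x640 float32, m along the optical axis (not along the pixel's ray), 0 where there is no reading), "intrinsics" (3x3 intrinsics, pixels), "dist" ([k1, k2, p1, p2, k3] as OpenCV has them; the pictures are not rectified), "world_to_cam" (4x4, takes a point from world to camera coordinates). Camera axes: x right, y down, z forward; pixel columns grow to the right and rows downward; lengths in m; the calibration is good to about 2 mm. A picture is of the moment at which its call begins.
- finish_job(): hands the job in; it is judged then, once.
The state is a dict: "clock": time; "q": joint angles; "qd": joint speeds; "joint_torque": joint torques, N m; "tool_pos": TCP position; "eef_rot": TCP orientation; "contact_force": force on the tool from outside, world axes, zero at the start; "moment": the same for the moment, N m; "opening": opening from 0.0 (shut) to 1.0 (fully open); "finger_force": force on a finger pad.
Only numpy, scipy, OpenCV 4.12 (cv2) and the standard library are available. Lean on these libraries where they do the work, as an engineer would, in place of code of your own. Each camera call takes 0.05 s, during which the arm holds its last target. There are 200 camera calls.

## Working session

There is one attempt and no reset: what is moved stays moved. The work goes in short steps, Python scripts to look and compute and a tool call to move; the robot and the scene stay as the last step left them, time stands still between calls to the robot, and variables do not carry over. Pictures are saved under pics/ and viewed, at most 10 in all, crops included, and the job is handed in when it is done.

Besides the shell and the picture viewer there is one more tool, called after "Call:" as a command line: name --pt "numbers of a row" for each row, then --argument value for the rest. move_arm: Moves the arm, as the interface text tells. Its arguments: {"type":"object","properties":{"motion":{"type":"array","items":{"type":"array","items":{"type":"number"}}},"newtons":{"type":"number"}},"required":["motion"]}

```bash
mkdir -p pics; cat > h.py <<'E'
import numpy as np, cv2
from plant import r, eyes, finish_job
from scipy.spatial.transform import Rotation as R
def snap(n):
    s=eyes.snapshot(n); return s
def save(s,p): cv2.imwrite('pics/'+p+'.png',s['frame'][:,:,::-1])
def rays(s,uv):
    n=cv2.undistortPoints(np.array(uv,float).reshape(-1,1,2),s['intrinsics'],np.array(s['dist'],float))[:,0]
    T=s['world_to_cam']; d=np.c_[n,np.ones(len(n))]@T[:3,:3]; o=-T[:3,:3].T@T[:3,3]
    return o,d
def plane(s,uv,z):
    o,d=rays(s,uv); return o+d*((z-o[2])/d[:,2])[:,None]
def cloud(s):
    v,u=np.mgrid[:400,:640]; o,d=rays(s,np.c_[u.ravel(),v.ravel()])
    z=s['z_map'].ravel(); P=o+d*z[:,None]; P[z==0]=np.nan; return P.reshape(400,640,3)
def tri(s1,uv1,s2,uv2):
    o1,d1=rays(s1,[uv1]);o2,d2=rays(s2,[uv2]);d1=d1[0];d2=d2[0]
    t=np.linalg.lstsq(np.c_[d1,-d2],o2-o1,rcond=None)[0]
    a,b=o1+t[0]*d1,o2+t[1]*d2; return (a+b)/2,np.linalg.norm(a-b)
E
python3 - <<'E'
from h import *
st=r.get_state();print(st)
for n in('top','side'):
    s=snap(n);save(s,n+'0');print(n,s['intrinsics'].round(1).tolist(),s['world_to_cam'].round(3).tolist())
    np.savez(n+'0.npz',**s)
E
```

```text
{'clock': 0.0, 'q': array([ 1.23878915,  0.68998837, -0.19452555,  1.56634654,  0.15729146,
        0.90249815, -0.21508722]), 'qd': array([ 7.08587787e-05, -7.43365053e-04,  3.39789251e-05, -1.86486801e-03,
        9.28154821e-04,  1.62395913e-04,  4.55054726e-04]), 'joint_torque': array([-4.06609997e-04, -5.27554214e+01, -1.26665108e+00, -1.53428650e+01,
       -5.25683386e-02,  6.59894184e-03,  1.82287649e-04]), 'tool_pos': array([ 0.22329789, -0.58306715,  0.23790692]), 'eef_rot': array([ 9.83310100e-01,  1.81935136e-01, -2.26813061e-04, -8.96159675e-04]), 'contact_force': array([ 0.10139972, -0.2889419 , -0.07373216]), 'moment': array([-0.06119808,  0.03517682, -0.0040394 ]), 'finger_force': 0.0, 'opening': 0.9997649719631401}
top [[499.0, 0.0, 317.3], [0.0, 499.0, 206.1], [0.0, 0.0, 1.0]] [[-0.02, -1.0, -0.012, 0.009], [-0.998, 0.021, -0.065, 0.489], [0.065, 0.01, -0.998, 1.613], [0.0, 0.0, 0.0, 1.0]]
side [[473.0, 0.0, 323.6], [0.0, 473.0, 202.4], [0.0, 0.0, 1.0]] [[0.987, -0.16, 0.0, -0.478], [-0.099, -0.615, -0.782, 0.144], [0.125, 0.772, -0.623, 1.292], [0.0, 0.0, 0.0, 1.0]]
```

View pics/top0.png

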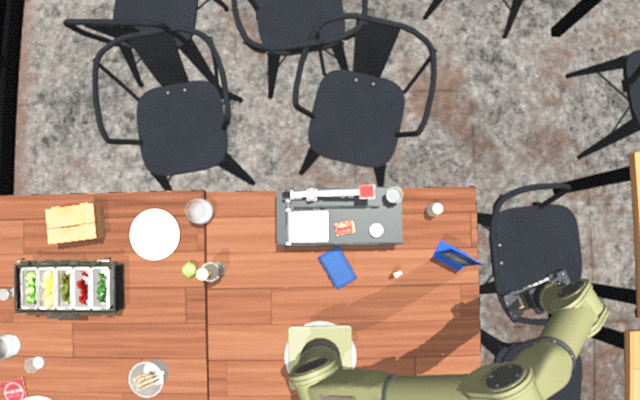

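View pics/side0.png

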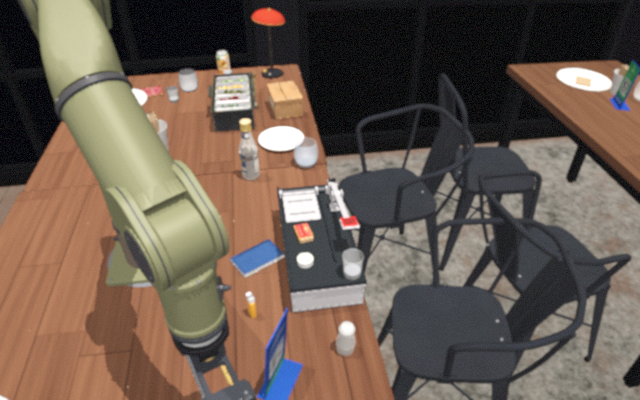

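The top view shows the station at (277–403, 188–246). The red pad is at (367,190), the matchbox (344,228), the tealight (376,230), the shot glass (394,195), the salt shaker (436,210) and the tumbler (199,211). The side view agrees: pad (348,222), matchbox (303,233), tealight (305,260).

```bash
python3 - <<'E'
from h import *
t=dict(np.load('top0.npz'));s=dict(np.load('side0.npz'))
C=cloud(t);z=C[...,2]
roi=np.zeros((400,640),bool);roi[175:260,265:415]=1
m=roi&(z>0.078)&(z<0.2)
P=C[m];print('board z med',np.median(P[:,2]),m.sum())
dark=m&(abs(z-np.median(P[:,2]))<0.012)
rect=cv2.minAreaRect((C[dark][:,:2]*1000).astype(np.float32));print('board rect',rect)
def blobs(sn,mask,name,zz):
    n,l,stt,c=cv2.connectedComponentsWithStats(mask.astype(np.uint8))
    Cc=cloud(sn)
    for i in range(1,n):
        if stt[i,4]>12: print(name,c[i].round(1),stt[i].tolist(),'depthmed',np.nanmedian(Cc[l==i],0).round(4),'plane',plane(sn,[c[i]],zz)[0].round(4))
for nm,sn,(a,b,c,d) in(('top',t,(175,260,265,415)),('side',s,(180,310,270,370))):
    f=sn['frame'];hsv=cv2.cvtColor(f,cv2.COLOR_RGB2HSV);R_=np.zeros((400,640),bool);R_[a:b,c:d]=1
    H,S,V=[hsv[...,i].astype(int) for i in range(3)]
    blobs(sn,R_&((H<9)|(H>171))&(S>120)&(V>110),nm+' red',.105)
    blobs(sn,R_&(S<60)&(V>170),nm+' white',.107)
    cr=cv2.resize(f[a:b,c:d],None,fx=5 if nm=='top' else 4.5,fy=5 if nm=='top' else 4.5,interpolation=cv2.INTER_CUBIC)
    cv2.imwrite(f'pics/{nm}crop.png',cr[:,:,::-1])
E
```

```text
board z med 0.09331051396277479 7207
board rect ((450.1527404785156, -68.10693359375), (387.8858947753906, 180.58462524414062), 89.85978698730469)
top red [366.  190.9] [361, 186, 11, 10, 102] depthmed [ 0.5199 -0.1467  0.1778] plane [ 0.527  -0.1531  0.105 ]
top red [343.3 228.1] [337, 225, 14, 6, 26] depthmed [ 0.4137 -0.0778  0.105 ] plane [ 0.4136 -0.0803  0.105 ]
top white [340.9 213.8] [265, 175, 137, 71, 5167] depthmed [ 0.4494 -0.0724  0.0927] plane [ 0.4575 -0.0737  0.107 ]
top white [336. 177.] [333, 175, 6, 6, 21] depthmed [ 0.6774 -0.0859 -0.7474] plane [ 0.5716 -0.0614  0.107 ]
top white [333.9 185.4] [326, 183, 17, 5, 40] depthmed [ 0.6362 -0.0734 -0.7517] plane [ 0.5457 -0.0542  0.107 ]
top white [331.1 203.2] [309, 201, 44, 5, 124] depthmed [ 0.4923 -0.0444  0.0905] plane [ 0.491  -0.0445  0.107 ]
top white [301.7 203.4] [298, 202, 8, 4, 23] depthmed [0.4941 0.046  0.0911] plane [0.4922 0.0461 0.107 ]
top white [341.5 225.2] [339, 224, 7, 3, 13] depthmed [ 0.423  -0.0736  0.1052] plane [ 0.4226 -0.0748  0.107 ]
side red [349.6 220.5] [340, 215, 19, 11, 127] depthmed [
[... 382 characters left out ...]
8 0.107 ]
side white [349.4 226.3] [340, 220, 20, 10, 56] depthmed [ 0.52   -0.1705  0.1777] plane [ 0.5378 -0.0899  0.107 ]
side white [351.3 265.6] [344, 249, 17, 28, 279] depthmed [ 0.509  -0.2543  0.1259] plane [ 0.514  -0.2277  0.107 ]
side white [304.9 259.3] [297, 252, 17, 16, 216] depthmed [ 0.4094 -0.183   0.1007] plane [ 0.4088 -0.1897  0.107 ]
side white [275.  260.1] [270, 256, 14, 9, 39] depthmed [ 0.339  -0.0807  0.0053] plane [ 0.3377 -0.1809  0.107 ]
side white [327.8 297.5] [292, 285, 74, 25, 1212] depthmed [ 0.453  -0.2604  0.0419] plane [ 0.4432 -0.3144  0.107 ]
side white [367.8 299.4] [366, 297, 4, 6, 16] depthmed [ 0.7452  0.3615 -0.7534] plane [ 0.5288 -0.3339  0.107 ]
```

View pics/topcrop.png

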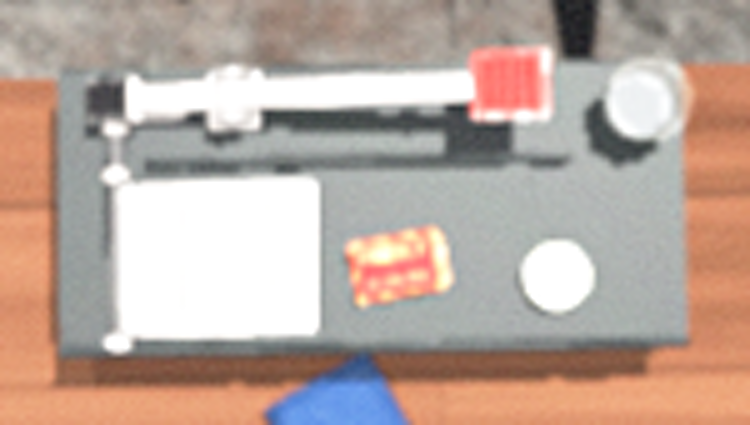

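```bash
python3 - <<'E'
from h import *
t=dict(np.load('top0.npz'));s=dict(np.load('side0.npz'))
A=plane(t,[[265+60/5,175+72/5],[265+688/5,175+66/5]],.09); B=plane(t,[[265+60/5,175+353/5],[265+688/5,175+345/5]],.09)
print('corners',A.round(4),B.round(4)); 
for p in(A,B): d=p[0]-p[1]; print('yaw',-d[0]/d[1])
print('pad plane',plane(t,[[265+511/5-.4,175+84/5-.4]],.179))
print('tealight',plane(t,[[265+558/5-.4,175+275/5-.4]],.107))
print('tea tri',tri(t,[265+558/5-.4,175+275/5-.4],s,[304.9,259.8]))
print('box',plane(t,[[265+399/5-.4,175+265/5-.4]],.105))
print('box corners',plane(t,[[265+a/5-.4,175+b/5-.4] for a,b in((345,240),(440,226),(455,288),(362,306))],.105)[:,:2].round(4).tolist())
print('tail',plane(t,[[265+106/5-.4,175+98/5-.4]],.129))
print('flap',plane(t,[[265+a/5-.4,175+b/5-.4] for a,b in((118,180),(320,178),(320,335),(118,337))],.099)[:,:2].round(4).tolist())
C=cloud(t)
for n,(u,v) in dict(pad=(366,191),tail=(286,194),glass=(393,195),shaker=(436,209),tumbler=(199,211),flap=(308,226),tea=(376,230),board=(360,243)).items(): print(n,np.nanmedian(C[v-1:v+2,u-1:u+2].reshape(-1,3),0).round(3))
E
```

```text
corners [[ 0.5389  0.1234  0.09  ]
 [ 0.5344 -0.2693  0.09  ]] [[ 0.3636  0.1261  0.09  ]
 [ 0.3605 -0.2641  0.09  ]]
yaw -0.011298923902936485
yaw -0.008051248618683005
pad plane [[ 0.5184054 -0.1489247  0.179    ]]
tealight [[ 0.40669333 -0.18121818  0.107     ]]
tea tri (array([ 0.40811754, -0.18230254,  0.0978489 ]), np.float64(0.002573009746053782))
box [[ 0.41495009 -0.08371439  0.105     ]]
box corners [[0.431, -0.0508], [0.4384, -0.1095], [0.4001, -0.1178], [0.3902, -0.0604]]
tail [[0.51967504 0.09320363 0.129     ]]
flap [[0.4712, 0.0888], [0.4699, -0.0364], [0.3729, -0.0343], [0.3742, 0.0904]]
pad [ 0.52  -0.147  0.176]
tail [0.52  0.093 0.129]
glass [ 0.512 -0.237  0.102]
shaker [ 0.467 -0.373  0.086]
tumbler [0.481 0.391 0.008]
flap [0.422 0.028 0.098]
tea [ 0.406 -0.181  0.103]
board [ 0.366 -0.132  0.091]
```

Call:
move_arm --pt "20 -14 -30 0 0 -9 1" --pt "65 -45 -45 0 0 -18 1" --pt "115 -80 -45 0 0 -27 1" --pt "165 -115 -45 0 0 -36 1" --pt "215 -150 -45 0 0 -45 1" --newtons 20

```text
clock: 0.72
tool_pos: [0.3714, -0.365, 0.2836]
eef_rot: [0.838, 0.546, -0.0, -0.0]
contact_force: [0.8, -0.4, -0.3]
opening: 0.459
finger_force: 0.0
```

```bash
cat >> h.py <<'E'
def go(target,yaw=None):
    "shift mm in tool axes & turn to tool-y along +x world (yaw=0) etc."
    st=r.get_state();Q=R.from_quat(st['eef_rot']);p=st['tool_pos']
    print('t',round(st['clock'],2),'p',p.round(4),'q',st['q'].round(2),'F',st['contact_force'].round(1),'open',round(st['opening'],3))
    print('shift',(1000*Q.inv().apply(np.array(target)-p)).round(1))
    if yaw is not None:
        c,s_=np.cos(yaw),np.sin(yaw); y=np.array([c,s_,0]);z=np.array([0,0,-1.]);G=R.from_matrix(np.c_[np.cross(y,z),y,z])
        print('turn',(Q.inv()*G).as_rotvec(degrees=True).round(1))
E
python3 -c "
from h import *
go([.519,-.150,.21],-.009)"
```

```text
t 0.72 p [ 0.3714 -0.365   0.2836] q [ 0.97  0.52 -0.44  1.81  0.28  0.87 -0.01] F [ 0.8 -0.4 -0.3] open 0.459
shift [256.2  48.5  73.6]
turn [ -0.    0.  -23.2]
```

Call:
move_arm --pt "55 10 0 0 0 -6 1" --pt "110 20 10 0 0 -12 1" --pt "165 30 20 0 0 -18 1" --pt "220 42 40 0 0 -23 1" --pt "251 47 65 0 0 -23 1"

```text
clock: 1.35
tool_pos: [0.5179, -0.1534, 0.2184]
eef_rot: [0.712, 0.702, 0.001, 0.0]
contact_force: [-0.6, -1.1, -0.3]
opening: -0.0
finger_force: 0.0
```

Call:
move_arm --pt "0 0 0 0 0 0 1" --pt "0 0 0 0 0 0 1"

```text
clock: 1.6
tool_pos: [0.5153, -0.1578, 0.2187]
eef_rot: [0.714, 0.7, -0.001, 0.0]
contact_force: [-0.1, -0.6, 0.4]
opening: 0.006
finger_force: 0.0
```

```bash
python3 -c "
from h import *
go([.519,-.150,.179],-.009)
s=snap('side');save(s,'a');f=s['frame'][150:330,250:420];cv2.imwrite('pics/a2.png',cv2.resize(f,None,fx=3,fy=3)[:,:,::-1])"
```

```text
t 1.6 p [ 0.5153 -0.1578  0.2187] q [ 0.51  0.64 -0.49  1.84  0.41  0.77 -0.22] F [-0.1 -0.6  0.4] open 0.006
shift [ 7.9  3.6 39.7]
turn [-0.1  0.1 -0.6]
```

View pics/a2.png

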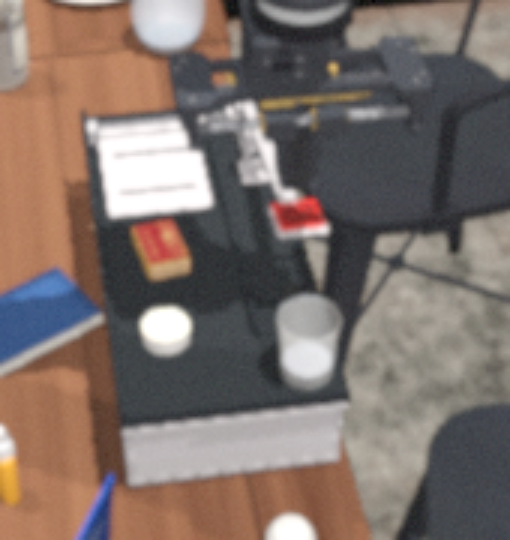

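The side view shows the shut fingers just above the red pad, at crop (290,200). Now the slow press.

Call:
move_arm --pt "6 3 15 0 0 0 1" --pt "6 3 30 0 0 0 1" --pt "6 3 38 0 0 0 1" --pt "6 3 44 0 0 0 1" --pt "6 3 50 0 0 0 1"

```text
clock: 2.28
tool_pos: [0.5181, -0.1534, 0.1688]
eef_rot: [0.714, 0.7, -0.002, 0.001]
contact_force: [-2.0, -5.1, 8.0]
opening: 0.006
finger_force: 3.6
```

Call:
move_arm --pt "0 0 6 0 0 0 1" --pt "0 0 12 0 0 0 1" --pt "0 0 18 0 0 0 1" --pt "0 0 24 0 0 0 1" --pt "0 0 30 0 0 0 1"

```text
clock: 2.9
tool_pos: [0.519, -0.1531, 0.1388]
eef_rot: [0.714, 0.7, -0.001, 0.001]
contact_force: [-0.2, -3.8, 5.4]
opening: 0.005
finger_force: 2.3
```

Call:
move_arm --pt "0 0 6 0 0 0 1" --pt "0 0 12 0 0 0 1" --pt "0 0 18 0 0 0 1" --pt "0 0 24 0 0 0 1" --pt "0 0 29 0 0 0 1"

```text
clock: 3.52
tool_pos: [0.5189, -0.1494, 0.1091]
eef_rot: [0.713, 0.701, 0.0, -0.001]
contact_force: [0.4, 0.7, 1.5]
opening: 0.005
finger_force: 0.2
```

Call:
move_arm --pt "0 0 3 0 0 0 1" --pt "0 0 5 0 0 0 1" --pt "0 0 6 0 0 0 1" --pt "0 0 6 0 0 0 1" --pt "0 0 6 0 0 0 1"

```text
clock: 4.15
tool_pos: [0.5189, -0.149, 0.1054]
eef_rot: [0.713, 0.701, 0.0, -0.0]
contact_force: [-3.9, 2.2, 18.2]
opening: 0.004
finger_force: 8.6
```

Call:
move_arm --pt "0 0 -10 0 0 0 1" --pt "0 0 -40 0 0 0 0.72" --pt "0 0 -80 0 0 0 0.72" --pt "0 0 -120 0 0 0 0.72" --pt "0 0 -120 0 0 0 0.72"

```text
clock: 4.78
tool_pos: [0.5207, -0.1505, 0.2263]
eef_rot: [0.714, 0.701, 0.002, 0.002]
contact_force: [-0.2, 0.8, -0.3]
opening: 0.281
finger_force: 0.0
```

```bash
python3 -c "
from h import *
go([.410,-.139,.150],-.009)
s=snap('side');f=s['frame'][120:330,250:420];cv2.imwrite('pics/b.png',cv2.resize(f,None,fx=2.8,fy=2.8)[:,:,::-1])"
```

```text
t 4.78 p [ 0.5207 -0.1505  0.2263] q [ 0.5   0.63 -0.5   1.83  0.41  0.78 -0.23] F [-0.2  0.8 -0.3] open 0.281
shift [   9.6 -111.4   75.7]
turn [ 0.3  0.  -0.5]
```

View pics/b.png

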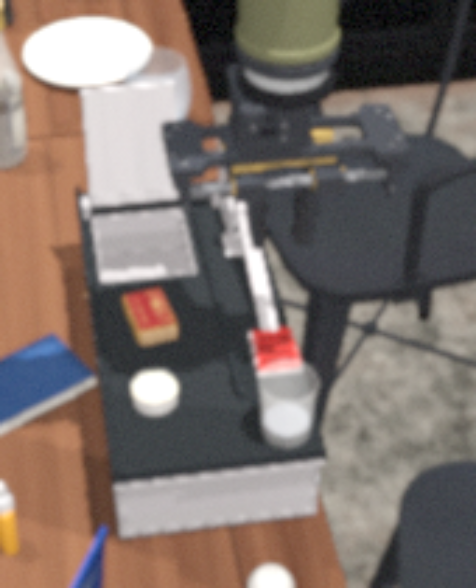

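The crop shows the flap standing open at (130,145), the matchbox at (150,315), the tealight at (155,392), and nothing else moved. Next I lower the fingers between the two items.

Call:
move_arm --pt "5 -40 0 0 0 0 0.72" --pt "9 -85 0 0 0 0 0.72" --pt "10 -111 20 0 0 0 0.72" --pt "10 -111 60 0 0 0 0.72" --pt "10 -111 95 0 0 0 0.72"

```text
clock: 5.45
tool_pos: [0.4068, -0.1385, 0.1269]
eef_rot: [0.714, 0.701, -0.0, -0.001]
contact_force: [1.1, -0.2, 0.1]
opening: 0.279
finger_force: 0.0
```

```bash
python3 -c "
from h import *
go([.412,-.030,.097],-.009)"
```

```text
t 5.45 p [ 0.4068 -0.1385  0.1269] q [ 0.41  0.68 -0.29  2.23  0.63  0.31 -0.45] F [ 1.1 -0.2  0.1] open 0.279
shift [108.5   3.3  30. ]
turn [-0.1 -0.1 -0.5]
```

Call:
move_arm --pt "0 3 18 0 0 0 0.72" --pt "0 3 30 0 0 0 0.72" --pt "0 3 31 0 0 0 0.72" --pt "0 3 31 0 0 0 0.72"

```text
clock: 5.95
tool_pos: [0.4107, -0.1385, 0.0975]
eef_rot: [0.713, 0.701, -0.0, -0.001]
contact_force: [-0.3, -0.2, 0.2]
opening: 0.276
finger_force: 0.0
```

Call:
move_arm --pt "10 0 0 0 0 0 0.72" --pt "20 0 0 0 0 0 0.72" --pt "30 0 0 0 0 0 0.72" --pt "40 0 0 0 0 0 0.72" --pt "50 0 0 0 0 0 0.72"

```text
clock: 6.58
tool_pos: [0.4122, -0.0879, 0.0978]
eef_rot: [0.713, 0.701, 0.0, 0.0]
contact_force: [0.1, 0.1, 0.8]
opening: 0.279
finger_force: 0.1
```

```bash
python3 -c "
from h import *
go([.412,-.020,.097],-.009)
s=snap('side');f=s['frame'][120:330,250:420];cv2.imwrite('pics/c.png',cv2.resize(f,None,fx=2.8,fy=2.8)[:,:,::-1])"
```

```text
t 6.58 p [ 0.4122 -0.0879  0.0978] q [ 0.2   0.73 -0.16  2.28  0.66  0.17 -0.59] F [0.1 0.1 0.8] open 0.279
shift [67.9 -1.4  0.8]
turn [ 0.   0.  -0.5]
```

View pics/c.png

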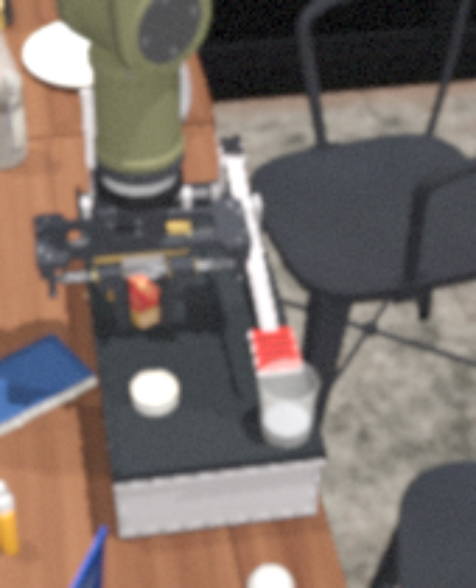

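The crop shows the box's rear end at (145,318) in the gap between the fingers, so it is moving along. I'll keep pushing.

Call:
move_arm --pt "10 0 0 0 0 0 0.72" --pt "20 0 0 0 0 0 0.72" --pt "30 0 0 0 0 0 0.72" --pt "40 0 0 0 0 0 0.72" --pt "50 0 0 0 0 0 0.72"

```text
clock: 7.25
tool_pos: [0.413, -0.038, 0.0977]
eef_rot: [0.713, 0.701, 0.0, 0.0]
contact_force: [-0.6, -1.5, 0.4]
opening: 0.28
finger_force: 0.2
```

Call:
move_arm --pt "10 0 0 0 0 0 0.72" --pt "20 0 0 0 0 0 0.72" --pt "25 0 0 0 0 0 0.72" --pt "25 0 0 0 0 0 0.72"

```text
clock: 7.75
tool_pos: [0.4135, -0.0134, 0.0977]
eef_rot: [0.713, 0.701, -0.0, 0.0]
contact_force: [0.1, -0.7, -0.3]
opening: 0.282
finger_force: 0.0
```

Call:
move_arm --pt "0 0 -20 0 0 0 0.72" --pt "0 0 -50 0 0 0 0.72" --pt "-40 0 -65 0 0 0 0.72" --pt "-90 0 -65 0 0 0 0.72" --pt "-140 0 -65 0 0 0 0.72"

```text
clock: 8.38
tool_pos: [0.4107, -0.1557, 0.163]
eef_rot: [0.714, 0.701, -0.0, 0.0]
contact_force: [0.1, -0.4, -0.3]
opening: 0.279
finger_force: 0.0
```

```bash
python3 -c "
from h import *
go([.408,-.225,.16],-.009)
s=snap('side');f=s['frame'][120:330,250:420];cv2.imwrite('pics/d.png',cv2.resize(f,None,fx=2.8,fy=2.8)[:,:,::-1])"
```

```text
t 8.38 p [ 0.4107 -0.1557  0.163 ] q [ 0.51  0.62 -0.39  2.18  0.55  0.44 -0.34] F [ 0.1 -0.4 -0.3] open 0.279
shift [-69.4  -1.4   3.1]
turn [ 0.   0.  -0.5]
```

View pics/d.png

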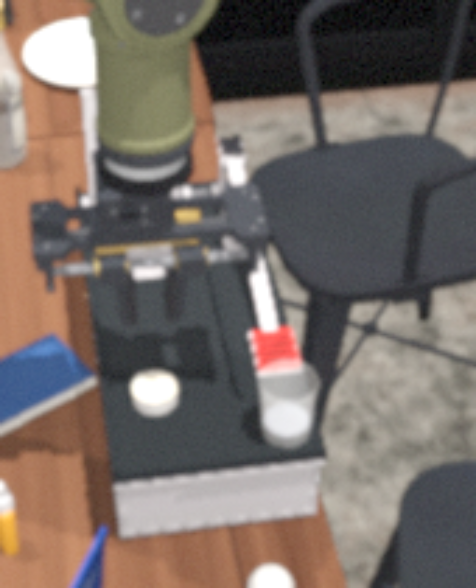

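The board ahead is clear, so the matchbox has gone in. The tealight is still at (155,392). I'll go behind it.

Call:
move_arm --pt "-35 -2 0 0 0 0 0.72" --pt "-70 -3 0 0 0 0 0.72" --pt "-70 -3 20 0 0 0 0.72" --pt "-70 -3 45 0 0 0 0.72" --pt "-70 -3 63 0 0 0 0.72"

```text
clock: 9.05
tool_pos: [0.4059, -0.224, 0.0988]
eef_rot: [0.714, 0.7, -0.0, -0.0]
contact_force: [-0.4, -0.9, 0.7]
opening: 0.279
finger_force: 0.0
```

Call:
move_arm --pt "0 0 0 0 0 0 0.72" --pt "0 0 0 0 0 0 0.72"

```text
clock: 9.3
tool_pos: [0.4067, -0.2238, 0.1002]
eef_rot: [0.714, 0.701, -0.0, 0.0]
contact_force: [0.6, -0.1, 1.1]
opening: 0.28
finger_force: 0.0
```

Call:
move_arm --pt "10 0 2 0 0 0 0.72" --pt "20 0 2 0 0 0 0.72" --pt "30 0 2 0 0 0 0.72" --pt "40 0 2 0 0 0 0.72" --pt "50 0 2 0 0 0 0.72"

```text
clock: 9.93
tool_pos: [0.4077, -0.1729, 0.0978]
eef_rot: [0.713, 0.701, 0.0, 0.0]
contact_force: [-0.0, -0.8, -0.3]
opening: 0.278
finger_force: 0.2
```

Call:
move_arm --pt "11 0 0 0 0 0 0.72" --pt "22 0 0 0 0 0 0.72" --pt "33 0 0 0 0 0 0.72" --pt "44 0 0 0 0 0 0.72" --pt "55 0 0 0 0 0 0.72"

```text
clock: 10.55
tool_pos: [0.4086, -0.1179, 0.0977]
eef_rot: [0.713, 0.701, -0.0, 0.0]
contact_force: [-0.4, 0.3, 1.1]
opening: 0.284
finger_force: 0.2
```

Call:
move_arm --pt "11 0 0 0 0 0 0.72" --pt "22 0 0 0 0 0 0.72" --pt "33 0 0 0 0 0 0.72" --pt "44 0 0 0 0 0 0.72" --pt "55 0 0 0 0 0 0.72"

```text
clock: 11.18
tool_pos: [0.4096, -0.0629, 0.0977]
eef_rot: [0.713, 0.701, -0.0, 0.0]
contact_force: [-0.1, -0.1, 0.2]
opening: 0.279
finger_force: 0.2
```

Call:
move_arm --pt "11 0 0 0 0 0 0.72" --pt "22 0 0 0 0 0 0.72" --pt "33 0 0 0 0 0 0.72" --pt "44 0 0 0 0 0 0.72" --pt "55 0 0 0 0 0 0.72"

```text
clock: 11.8
tool_pos: [0.4106, -0.0078, 0.0977]
eef_rot: [0.713, 0.701, 0.0, -0.0]
contact_force: [0.7, -0.8, 1.0]
opening: 0.278
finger_force: 0.0
```

Call:
move_arm --pt "0 0 0 0 0 0 0.72" --pt "0 0 -20 0 0 0 0.72" --pt "0 0 -60 0 0 0 0.72" --pt "-50 0 -90 0 0 0 0.9" --pt "-110 0 -120 0 0 0 1"

```text
clock: 12.42
tool_pos: [0.4086, -0.1156, 0.2169]
eef_rot: [0.713, 0.701, 0.0, 0.0]
contact_force: [1.0, 0.0, -0.8]
opening: 0.077
finger_force: 0.0
```

Call:
move_arm --pt "-50 0 0 0 0 0 1" --pt "-100 0 -30 0 0 0 1" --pt "-120 0 -60 0 0 0 1" --pt "-120 0 -60 0 0 0 1"

```text
clock: 12.92
tool_pos: [0.4067, -0.2371, 0.2769]
eef_rot: [0.715, 0.699, 0.0, 0.002]
contact_force: [-0.5, 0.8, -0.3]
opening: 0.005
finger_force: 0.0
```

```bash
python3 -c "
from h import *
go([.524,.1,.25],np.pi/2-.009)
s=snap('side');f=s['frame'][120:330,250:420];a=cv2.resize(f,(380,470))
t=snap('top');b=cv2.resize(t['frame'][160:270,250:420],(420,272),interpolation=2)
o=np.zeros((470,800,3),np.uint8);o[:,:380]=a;o[:272,380:]=b
cv2.imwrite('pics/e.png',o[:,:,::-1])"
```

```text
t 12.93 p [ 0.4067 -0.2371  0.2769] q [ 0.8   0.47 -0.55  1.96  0.34  0.8   0.03] F [-0.5  0.8 -0.3] open 0.005
shift [339.9 109.2  26.5]
turn [  0.    0.2 -90.8]
```

View pics/e.png

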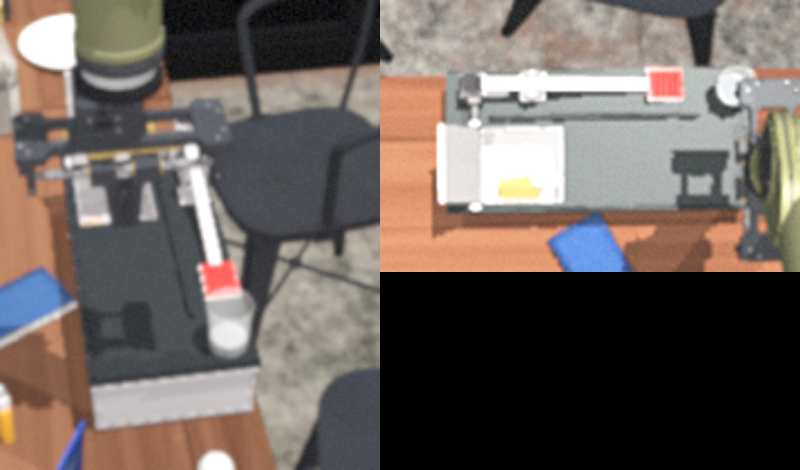

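```bash
python3 -c "
from h import *
t=snap('top');C=cloud(t)
P=C.reshape(-1,3);m=(abs(P[:,0]-.42)<.043)&(abs(P[:,1]-.03)<.065)&(P[:,2]<.08);P=P[m]
g=np.full((10,13),np.nan)
for i in range(10):
  for j in range(13):
    k=(abs(P[:,0]-(.465-.01*i))<.006)&(abs(P[:,1]-(.09-.01*j))<.006)
    if k.any(): g[i,j]=np.median(P[k,2])*1000
print(g.round())"
```

```text
[[nan  5.  8. 14. 10. 12. 12. 13. 10. 11. 13. 11. nan]
 [nan 12.  9. 13. 11. 10.  9.  9. 11. 11.  9. 10. nan]
 [nan 11.  9.  9. 13. 11.  9. 10.  8.  8.  8. 14. nan]
 [nan  8. 11. 11. 11.  9. 11. 10. 10.  9. 11. 12. nan]
 [nan 11.  8. 12. 11. 11. 10. 11. 28. 27. 15. 12. nan]
 [nan 10. 12.  8. 11.  9. 10. 36. 36. 29. 25. 18. nan]
 [nan 11. 13. 19. 19. 23. 22. 36. 39. 33. 26. 23. nan]
 [nan 11. 14. 23. 25. 23. 24. 26. 36. 34. 22. 11. nan]
 [ 8. 11. 12. 23. 24. 25. 25. 25. 18. 10. 10. 11. nan]
 [nan 12. 10. 22. 25. 27. 24. 26. 22.  9.  9. 10. nan]]
```

Call:
move_arm --pt "20 25 -20 0 0 -9 1" --pt "60 55 -30 0 0 -18 1" --pt "105 85 -30 0 0 -27 1" --pt "155 110 -30 0 0 -36 1" --pt "205 112 -30 0 0 -45 1"

```text
clock: 13.7
tool_pos: [0.5226, -0.0282, 0.3043]
eef_rot: [0.388, 0.922, 0.0, -0.001]
contact_force: [0.3, 0.4, -0.4]
opening: 0.006
finger_force: 0.0
```

```bash
python3 -c "
from h import *
go([.527,.096,.30],np.pi/2-.009)"
```

```text
t 13.7 p [ 0.5226 -0.0282  0.3043] q [ 0.44  0.56 -0.77  1.76  0.45  1.01  0.27] F [ 0.3  0.4 -0.4] open 0.006
shift [85.7 90.1  4.4]
turn [  0.   -0.1 -45.1]
```

The depth map shows the tealight leaning on the matchbox, both well down in the pan, below 40 mm.

Call:
move_arm --pt "17 18 0 0 0 -9 1" --pt "34 36 0 0 0 -18 1" --pt "51 54 0 0 0 -27 1" --pt "68 72 0 0 0 -36 1" --pt "85 90 0 0 0 -45 1"

```text
clock: 14.32
tool_pos: [0.5266, 0.094, 0.3043]
eef_rot: [0.005, 1.0, -0.0, -0.001]
contact_force: [-0.0, 0.9, -0.3]
opening: 0.006
finger_force: 0.0
```

Call:
move_arm --pt "0 0 0 0 0 0 1" --pt "0 0 0 0 0 0 1"

```text
clock: 14.58
tool_pos: [0.5273, 0.0914, 0.3048]
eef_rot: [0.01, 1.0, -0.001, -0.001]
contact_force: [0.9, 0.8, 0.4]
opening: 0.007
finger_force: 0.0
```

```bash
python3 -c "
from h import *
go([.526,.095,.165],np.pi/2-.009)
t=snap('top');s=snap('side')
a=cv2.resize(t['frame'][160:270,250:420],(510,330),interpolation=2);b=cv2.resize(s['frame'][100:260,250:400],(300,320),interpolation=2)
o=np.zeros((330,810,3),np.uint8)[:,:800];o=np.zeros((330,810,3),np.uint8);o[:,:510]=a;o[:320,510:]=b
cv2.imwrite('pics/f.png',o[:,:800,::-1])
C=cloud(t)
m=(C[...,2]>.12)&(C[...,2]<.235)&(C[...,1]>.03)&(C[...,1]<.2)&(C[...,0]>.34)&(C[...,0]<.56)
Q=C[m];f=Q[Q[:,0]<.49];print('flap max z,x,y rng',f[:,2].max(),f[:,0].max(),np.percentile(f[:,1],[2,98]))
g=Q[(Q[:,0]>.5)&(Q[:,1]<.12)];print('tail',len(g),np.median(g,0) if len(g) else 0)"
```

```text
t 14.57 p [0.5273 0.0914 0.3048] q [ 0.31  0.63 -0.97  1.73  0.58  1.1   0.7 ] F [0.9 0.8 0.4] open 0.007
shift [  1.2   3.8 139.8]
turn [-0.1 -0.1 -0.6]
flap max z,x,y rng 0.22850460417833895 0.46723313830062013 [0.08598826 0.12197666]
tail 0 0
```

View pics/f.png

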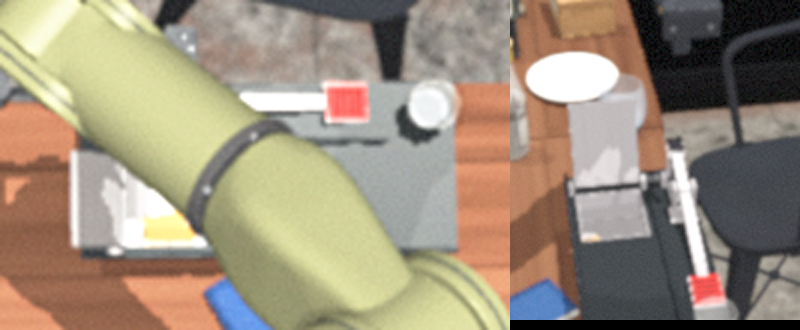

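```bash
python3 -c "
from h import *
for n in ('top','side'):
  C=cloud(snap(n)).reshape(-1,3)
  for x in np.arange(.3,.6,.04):
    m=(abs(C[:,0]-x)<.02)&(C[:,1]>0)&(C[:,1]<.16)&(C[:,2]>.25)
    if m.any(): print(n,round(x,2),C[m][:,1].min().round(3),C[m][:,1].max().round(3),'z',C[m][:,2].min().round(3),C[m][:,2].max().round(3))"
```

```text
top 0.38 0.0 0.01 z 0.711 0.741
top 0.42 0.0 0.055 z 0.684 0.745
top 0.46 0.001 0.106 z 0.631 0.74
top 0.5 0.001 0.159 z 0.382 0.721
top 0.54 0.001 0.159 z 0.408 0.693
top 0.58 0.066 0.111 z 0.635 0.677
side 0.46 0.001 0.093 z 0.6 0.648
side 0.5 0.0 0.16 z 0.308 0.647
side 0.54 0.0 0.083 z 0.304 0.642
side 0.58 0.002 0.104 z 0.39 0.629
```

Call:
move_arm --pt "0 3 35 0 0 0 1" --pt "0 3 75 0 0 0 1" --pt "0 3 110 0 0 0 1" --pt "0 3 125 0 0 0 1" --pt "0 3 132 0 0 0 1"

```text
clock: 15.4
tool_pos: [0.5282, 0.0949, 0.1735]
eef_rot: [0.009, 1.0, -0.0, 0.0]
contact_force: [-0.2, 0.0, -0.5]
opening: 0.005
finger_force: 0.0
```

Call:
move_arm --pt "0 0 4 0 0 0 1" --pt "0 0 8 0 0 0 1" --pt "0 0 11 0 0 0 1" --pt "0 0 14 0 0 0 1" --pt "0 0 17 0 0 0 1"

```text
clock: 16.02
tool_pos: [0.5286, 0.097, 0.1576]
eef_rot: [0.009, 1.0, 0.002, 0.001]
contact_force: [0.1, 3.3, 3.0]
opening: 0.008
finger_force: 1.4
```

Call:
move_arm --pt "0 0 3 0 0 0 1" --pt "0 0 6 0 0 0 1" --pt "0 0 9 0 0 0 1" --pt "0 0 12 0 0 0 1" --pt "0 0 12 0 0 0 1"

```text
clock: 16.65
tool_pos: [0.5278, 0.0948, 0.1443]
eef_rot: [0.009, 1.0, -0.0, -0.0]
contact_force: [0.6, 0.5, 0.7]
opening: 0.002
finger_force: 0.0
```

```bash
python3 -c "
from h import *
go([.53,.1,.3])
s=snap('side');C=cloud(s).reshape(-1,3)
m=(abs(C[:,0]-.42)<.04)&(C[:,1]>-.03)&(C[:,1]<.15)
for y in np.arange(-.02,.15,.02):
  k=m&(abs(C[:,1]-y)<.01);print(round(y,2),k.sum(),np.median(C[k][:,2]).round(3) if k.any() else '')
k=(abs(C[:,0]-.52)<.02)&(abs(C[:,1]+.15)<.02)&(C[:,2]>0.05);print('pad z',np.percentile(C[k][:,2],[10,90]))"
```

```text
t 16.65 p [0.5278 0.0948 0.1443] q [ 0.2   0.83 -0.8   1.9   0.84  0.79  0.47] F [0.6 0.5 0.7] open 0.002
shift [  -2.     5.2 -155.7]
-0.02 203 0.098
0.0 153 0.098
0.02 138 0.098
0.04 135 0.098
0.06 126 0.098
0.08 177 0.102
0.1 10 0.104
0.12 70 0.089
0.14 0 
pad z [0.08818648 0.1805678 ]
```

The flap is shut, at 98 mm all along, and the red pad is back up. I'll retreat upward and check the rest.

Call:
move_arm --pt "0 0 -25 0 0 0 1" --pt "0 0 -65 0 0 0 1" --pt "0 0 -110 0 0 0 1" --pt "0 0 -150 0 0 0 1" --pt "0 0 -150 0 0 0 1"

```text
clock: 17.32
tool_pos: [0.5294, 0.0962, 0.2977]
eef_rot: [0.009, 1.0, 0.001, 0.003]
contact_force: [0.1, 0.3, -0.1]
opening: 0.005
finger_force: 0.0
```

Call:
move_arm --pt "0 0 0 0 0 0 1" --pt "0 0 0 0 0 0 1" --pt "0 0 0 0 0 0 1" --pt "0 0 0 0 0 0 1" --pt "0 0 0 0 0 0 1"

```text
clock: 17.95
tool_pos: [0.5279, 0.0951, 0.2944]
eef_rot: [0.009, 1.0, -0.0, -0.0]
contact_force: [-1.3, 0.5, -0.6]
opening: 0.005
finger_force: 0.0
```

```bash
python3 -c "
from h import *
s=snap('side');C=cloud(s).reshape(-1,3)
for y in (0,.06):
  k=(abs(C[:,0]-.42)<.04)&(abs(C[:,1]-y)<.01);print(np.median(C[k][:,2]))
k=(abs(C[:,0]-.52)<.01)&(abs(C[:,1]+.15)<.01)&(C[:,2]>0.14);print(k.sum(),np.median(C[k][:,2]))
print(r.get_state()['contact_force'])
print(finish_job())"
```

```text
0.09862070345890489
0.0986560369690812
33 0.177933947327223
[ 0.14950351 -0.38518827 -0.92933645]
the job is handed in; nothing more can be done
None
```

I handed the job in at about 18 s of the 62 s allowed: the tealight and matchbox are in the pan, the flap is shut with the lever back up, and I saw nothing else disturbed; no verdict was returned.

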